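# Wedge the rocking turning board

### The arm

A 6-joint arm with a two-finger parallel gripper is mounted at the origin on the work surface. World frame = base frame: x ahead of the robot, y to its left, z up, the work surface at z = 0. Lengths are in m, angles in degrees, forces in N, time in s.
With the tool pointing down it reaches from about 0.35 to 0.875 m from the base axis. Payload 4.2 kg.
Tool frame: the origin (TCP) lies between the finger pads; the fingertips stand 14 mm ahead of it and the grasp point (between the pads) lies 5 mm behind it (r.tcp_to_tips is the distance from the TCP to the fingertips, in m); y points along the fingers, x is the direction in which the jaws open and shut, and the axes are right-handed (so a half turn about y gives the same grasp; the last joint's range is limited). The gripper opens to 87 mm and grips with 3 to 60 N. Pads are 19 mm wide; open, the fingers measure 117 mm over their backs; the gripper's body (75 mm by 190 mm) begins 51 mm behind the grasp point.
Start: joints at [-48.896, 22.042, 0.453, 0, -68.411, -14.817], TCP at [0.277, -0.56, 0.237] pointing down, gripper open.
Joint ranges: [-179.83, 179.83], [-69.29, 118.12], [-61.27, 80.66], [-181.25, 117.63], [-171.15, -9.14], [-177.46, 177.46]. Speed limits (degrees/s): [159.86, 159.86, 180, 180, 180, 180].

### API

Orientations are given as a 3x3 rotation matrix whose columns are the frame's x, y, z axes.
In Python, from station import sense, optics, ticket, r gives the robot as it stands.
- The arm moves only by the tool carry_out, never from a script. Its argument "steps" is a list that holds one entry, the list of rows, each a list of 6 numbers: the shift along the world's x, y, z in cm, then the turn, a rotation vector about the world's x, y, z in rad. A call has 1 to 20 rows; each row is the pose to reach, as a shift and turn from the pose commanded when the call began; what a row does not reach only later rows make up. A row lasts 1/8 s, in which the tool goes at most 62.5 mm and 10.7 degrees, less where a joint would pass 70% of its speed; a pose out of reach is approached as far as the arm can. A call with a gripper value outside its range is refused whole. "fingers" is the closure in counts, from 0 (fully open) to 255 (shut), set as the call begins (left out, the last holds). The fingers move at their own pace and stop on an object; the grip force is fixed at half the most. Time passes only in rows, so rows that repeat a pose let the fingers close. It gives the time, the measured TCP pose, the force and the opening at its end, in the units of the state.
- sense(): the state, without advancing time (a new reading comes with each control period).
- optics.capture(name): name is "scene" or "top" or "wrist"; returns a dict with "image" (400x640x3 uint8, red, green, blue), "fov_y" (degrees; the focal length in pixels is half the picture's height over the tangent of half this angle, whatever the lens; pixels are square), "cx", "cy" (the principal point, pixels), "rvec" (rotation vector, rad) and "tvec" (3), from world to camera coordinates, as OpenCV has them. Camera axes: x right, y down, z forward; pixel columns grow to the right and rows downward; lengths in m; the calibration is good to about 2 mm. The wrist camera is an equidistant fisheye: a pixel r from the principal point sees the ray r / f radians off the axis. A picture is of the moment at which its call begins. There is no depth.
- ticket.finish_job(): hands the job in, once; it reports no verdict.
The state is a dict: "time_s": time; "joints": joint angles; "joint_velocities": joint speeds; "effort": joint torques, N m; "tcp_pos": TCP position; "ee_rot": TCP orientation; "wrist_force": force on the tool from outside, world axes, zero at the start; "moment": the same for the moment, N m; "gripper_width": opening from 0.0 (shut) to 1.0 (fully open).
Only numpy, scipy, OpenCV 4.12 (cv2) and the standard library are available. Lean on these libraries where they do the work, as an engineer would, in place of code of your own. Each camera call takes 0.05 s, during which the arm holds its last target.

### The job

The plywood board carrying the plaster model rocks, because its foot nearest the wooden wedge is too short. Press down with a fingertip on the board's corner over that foot to feel it rock, then push the wedge along the bench, thin end first, under the short foot until it is snug, and press the same corner again, firmly and for a moment, to prove that it no longer rocks. Push and press only: never lift the wedge or the board, do not shove the board along, leave the other things alone, and finish clear of everything.

Things in the scene. Friction and masses are not known exactly. Their poses are not given: they have to be found in the camera images.
- board: Loose plywood board, 220 mm square, 18 mm thick, top 46 mm above the bench, 2 to 3 kg with the plaster fixed on it. A rubber foot of 28 mm diameter near each corner. Origin: on the bench under the short foot's centre; +x runs along the diagonal to the opposite foot, 226 mm away; z up. The other feet: x 113, y +-113 mm. The corner tip over the short foot: x -43 mm.
- board_corner (a point): Spot on the board's top to press, 8 mm outward of the short foot's centre; moves with the board. At rest the board is level and the short foot's flat underside hangs 9 to 15 mm above the bench (differs, not measured; the foot is stuck in its thread). A few newtons here tip the board 4 to 8 degrees, about 10 to 17 mm down, until the foot meets the bench; let go, it tips back.
- model (a point): Centre of the underside of the white plaster model, on the board's top, 124 mm from the short foot along the diagonal. The model is a disc of 156 mm diameter, 48 mm high, with a turned piece 54 mm in diameter and 54 mm high on it (its top 148 mm above the bench).
- wedge: Loose wooden wedge, 110 mm long (x), 50 mm wide (y), about 70 g. The top slopes evenly from 24 mm high at the thick end (x -55 mm) to 3 mm at the thin end (x +55 mm). Origin: centre of its flat underside. The thin end points roughly at the short foot. Pushing takes under 1 N until it meets the foot, then rises to many newtons in a few mm; it stays where left.
- tub: White plastic tub, bystander, 100 mm diameter, 100 mm high; origin under its centre.
- scraper: Flat scraper with a handle lying on the bench, bystander, 280 mm long along x, 65 mm wide, 20 mm high; origin under its middle.
- blank: Plain plaster cylinder, bystander, 60 mm diameter, 70 mm high; origin under its centre.
- jar: Closed jar, bystander, 60 mm diameter, 90 mm high; origin under its centre.
Not all that is in view belongs to the job. Of the things shaped like the wedge, the wooden one is meant.

How it is judged:
By the outcome, as a careful person would: the job done as asked, in the order asked, and still so for the second after the job is handed in, with the robot touching nothing.
It also fails if it takes over 61 s, if anything falls off the work surface, if the arm or the gripper's body presses on something with over 40 N, if the wrist force passes 120 N, or if a joint passes its speed limit or range.

## Working session

There is one attempt and no reset: what is moved stays moved. The work goes in short steps, Python scripts to look and compute and a tool call to move; the robot and the scene stay as the last step left them, time stands still between calls to the robot, and variables do not carry over. Pictures are saved under pics/ and viewed, and the job is handed in when it is done.

Besides the shell and the picture viewer there is one more tool, called after "Request:" by a JSON object that holds its "method" and its "body", one argument or row to a line. carry_out: Moves the arm, as the interface text tells. Its arguments: {"type":"object","properties":{"steps":{"type":"array","items":{"type":"array","items":{"type":"array","items":{"type":"number"}}}},"fingers":{"type":"number"}},"required":["steps"]}

```bash
ls; mkdir -p pics
python3 - <<'E'
from station import sense, optics, ticket, r
import cv2
for n in ["scene","top","wrist"]:
    c=optics.capture(n); print(n,c["fov_y"],c["cx"],c["cy"],c["rvec"],c["tvec"])
    cv2.imwrite(f"pics/{n}0.png",c["image"][:,:,::-1])
s=sense(); print(s)
E
```

```text
pics
scene 45.16990777295102 314.29167490701155 197.55625384486012 [ 1.16023238  2.56657082 -0.71040859] [ 0.35461731 -0.31126441  1.55418093]
top 42.53339337996527 318.6929431105464 202.33327951414157 [ 2.17303939 -2.15467007  0.08218304] [0.02043142 0.54774029 1.49074196]
wrist 65.70646984690485 322.46444171009483 198.47040939049572 [-1.56102295 -2.51276183 -0.38571283] [ 0.62339204 -0.03627176  0.39141773]
{'time_s': 0.15, 'joints': array([-4.88958035e+01,  2.20814129e+01,  3.98208431e-01, -2.04991825e-02,
       -6.84113102e+01, -1.48157091e+01]), 'joint_velocities': array([ 0.06265709, -0.14228027,  0.18746228,  0.1486696 , -0.01185747,
        0.04211899]), 'effort': array([-1.78951545e-04, -3.91053307e+01,  1.87586725e+01,  4.22239691e+00,
        1.23745188e-02, -1.40654583e-04]), 'tcp_pos': array([ 0.27662436, -0.5599731 ,  0.23570594]), 'ee_rot': array([[-4.42772072e-01, -8.33798432e-04, -8.96633814e-01],
       [ 8.96632629e-01,  1.46169016e-03, -4.42772845e-01],
       [ 1.67978412e-03, -9.99998584e-01,  1.00415301e-04]]), 'wrist_force': array([-0.03658971,  0.32163245, -0.48838842]), 'moment': array([-0.05763762, -0.02061679, -0.00607926]), 'gripper_width': 1.0018004108430314}
```

View pics/scene0.png

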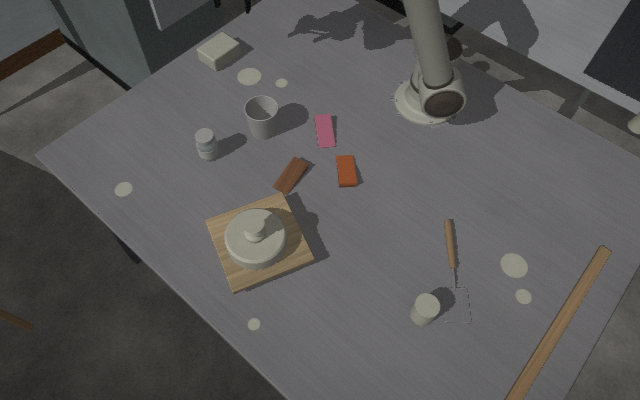

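View pics/top0.png

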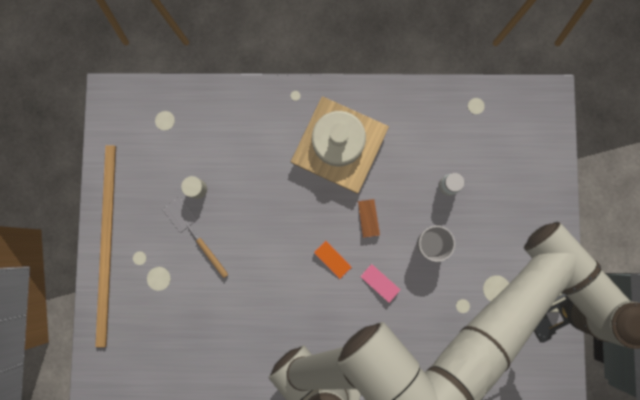

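View pics/wrist0.png

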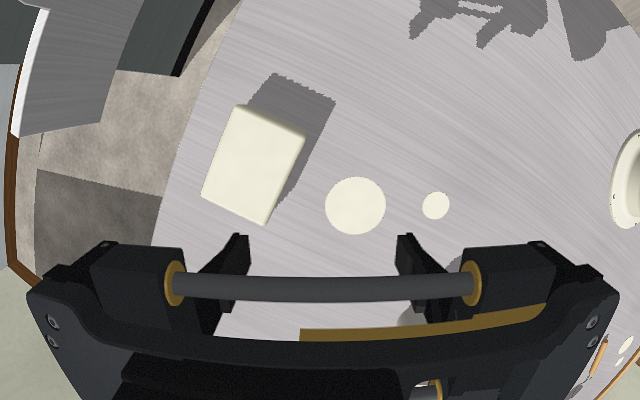

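Wedge-shaped candidates in top view: brown (369,218), orange (332,260) and pink (380,284). The brown one has a wood colour and points at the board corner near (358,192). I'll enlarge to confirm.

```bash
cat > h.py <<'E'
import numpy as np, cv2
from station import sense, optics, ticket, r
def cap(n):
    c=optics.capture(n); c["f"]=200/np.tan(np.radians(c["fov_y"]/2)); c["R"]=cv2.Rodrigues(np.array(c["rvec"]))[0]; c["t"]=np.array(c["tvec"]); return c
def toz(c,u,v,z,fish=False):
    d=np.array([(u-c["cx"])/c["f"],(v-c["cy"])/c["f"],1.])
    if fish:
        a=np.hypot(d[0],d[1]); d=np.array([*(d[:2]/max(a,1e-9)*np.sin(a)),np.cos(a)])
    o=-c["R"].T@c["t"]; d=c["R"].T@d
    return o+d*(z-o[2])/d[2]
def px(c,p,fish=False):
    q=c["R"]@np.array(p,float)+c["t"]
    if fish:
        h=np.hypot(q[0],q[1]); a=np.arctan2(h,q[2]); return c["f"]*a*q[:2]/h+[c["cx"],c["cy"]]
    return c["f"]*q[:2]/q[2]+[c["cx"],c["cy"]]
def crop(c,x0,y0,x1,y1,k,name):
    im=c["image"][y0:y1,x0:x1,::-1]
    cv2.imwrite("pics/"+name,cv2.resize(im,None,fx=k,fy=k,interpolation=cv2.INTER_CUBIC))
E
python3 - <<'E'
from h import *
c=cap("top"); crop(c,280,90,410,310,2.7*1,"t1.png"); crop(c,285,90,400,190,6,"t2.png"); crop(c,340,180,400,250,8,"t3.png")
c=cap("scene"); crop(c,200,145,360,295,4-0.3,"s1.png"); crop(c,265,145,320,220,8,"s2.png")
E
```

```text
(no output)
```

View pics/t2.png

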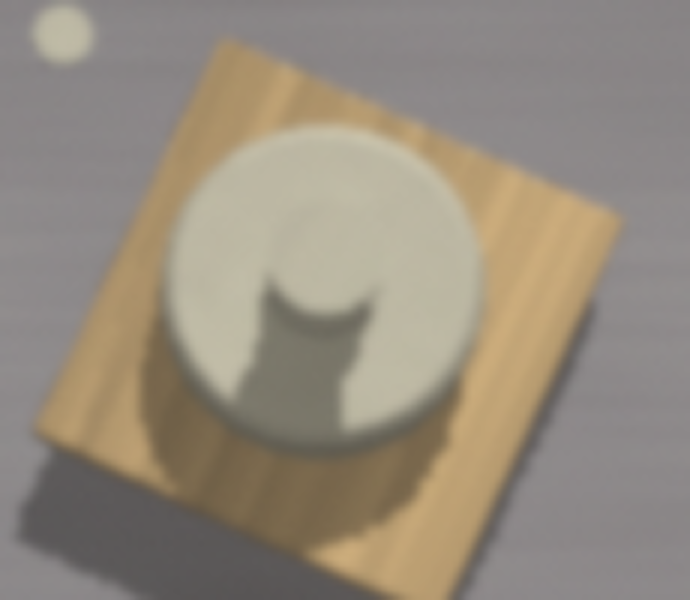

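View pics/t3.png

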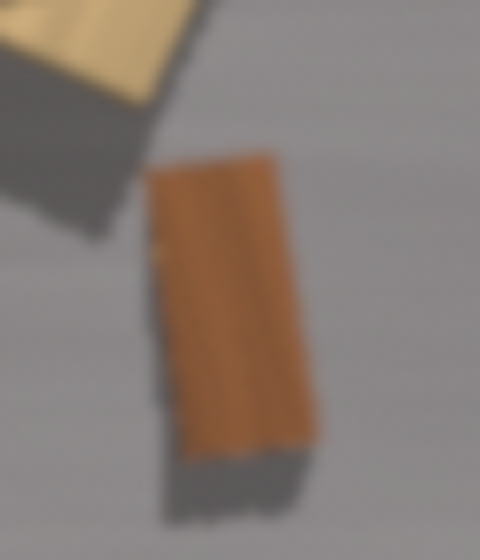

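View pics/s1.png

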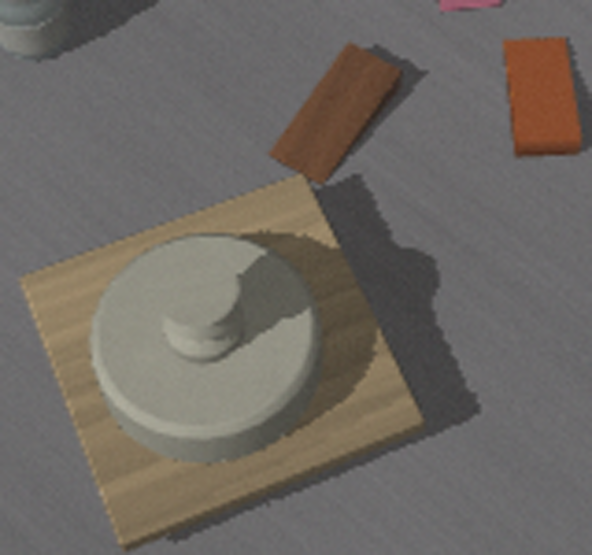

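View pics/s2.png

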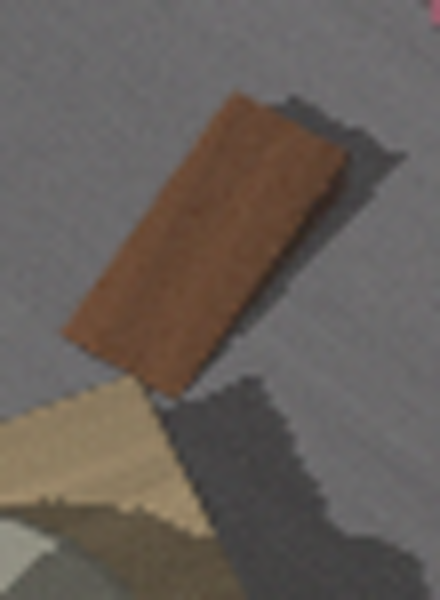

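```bash
cat > m.py <<'E'
from h import *
T=cap("top"); S=cap("scene")
np.set_printoptions(precision=4,suppress=True)
B={"near":[(358.1,192.9),(281.9,192.6)],"right":[(388.7,126),(205.9,221.5)],"far":[(322.5,96.7),(233.8,293.1)],"left":[(291.2,161.7),(313.8,259.6)]}
for k,(a,b) in B.items(): print(k,toz(T,*a,.046),toz(S,*b,.046))
W={"thinL":[(358.75,201.25),(286.9,194.75),.003],"thinR":[(374.4,199.4),(272.9,186.6),.003],"thickL":[(362.9,237.1),(308.5,164.4),.024],"thickR":[(380,235),(294.6,156.5),.024]}
for k,(a,b,z) in W.items(): print(k,toz(T,*a,z),toz(S,*b,z))
E
python3 m.py
```

```text
near [ 0.5742 -0.0899  0.046 ] [ 0.5784 -0.0841  0.046 ]
right [ 0.7732 -0.1796  0.046 ] [ 0.776  -0.1719  0.046 ]
far [0.861  0.0163 0.046 ] [0.8642 0.0247 0.046 ]
left [0.665  0.1066 0.046 ] [0.6701 0.1116 0.046 ]
thinL [ 0.5539 -0.0944  0.003 ] [ 0.5559 -0.0883  0.003 ]
thinR [ 0.5598 -0.1411  0.003 ] [ 0.5624 -0.1367  0.003 ]
thickL [ 0.4463 -0.1055  0.024 ] [ 0.448  -0.1024  0.024 ]
thickR [ 0.4529 -0.1556  0.024 ] [ 0.4539 -0.1513  0.024 ]
```

Request:
{"method": "carry_out", "body": {
  "steps": [
    [[0.6,0.9,0,0,0,0],[2.2,3.3,0,0,0,-0.01],[4.5,6.7,0,0,0,-0.02],[7.1,10.6,0,0,0,-0.03],[10,14.9,0,0,0,-0.04],[13,19.2,0,0,0,-0.05],[16,24,0,0,0,-0.06],[19.4,28.8,0,0,0,-0.07],[22.4,33.1,0,0,0,-0.08],[25.3,37.4,-1,0,0,-0.09],[28,41.3,-2,0,0,-0.1],[30.2,44.6,-3,0,0,-0.1],[31.8,47,-3,0,0,-0.1],[32.5,48,-3,0,0,-0.1],[32.5,48,-3,0,0,-0.1]]
  ],
  "fingers": 255
}}

```text
time_s: 2.22
tcp_pos: [0.6018, -0.0798, 0.2066]
ee_rot: [[-0.352, -0.0, -0.936], [0.936, 0.0, -0.352], [0.0, -1.0, 0.0]]
wrist_force: [-0.8, -0.5, 0.1]
gripper_width: 0.006
```

Run:
```python
from h import *
np.set_printoptions(precision=4,suppress=True)
s=sense(); p=s["tcp_pos"]; R=s["ee_rot"]; print(s["time_s"],p,R[:,0],s["wrist_force"],s["gripper_width"])
tip=p+R[:,1]*.014
for n in ["top","scene","wrist"]:
    c=cap(n); print(n,px(c,tip,n=="wrist"), px(c,[.607,-.0759,.046],n=="wrist"),px(c,[.5747,-.088,.046],n=="wrist"), "cam",-c["R"].T@c["t"])
    if n=="wrist": cv2.imwrite("pics/w1.png",c["image"][:,:,::-1])
    else:
        u,v=px(c,tip); u,v=int(u),int(v); crop(c,u-50,v-40,u+50,v+40,7,n+"1.png"); print(u-50,v-40)
```

```text
2.225 [ 0.6018 -0.0798  0.2066] [-0.352   0.936   0.0001] [-0.7504 -0.5019  0.1426] 0.006145763785439439
top [357.517  176.1786] [353.3241 181.6897] [357.4472 192.7087] cam [ 0.4042 -0.0041  1.536 ]
307 136
scene [274.0582 167.9543] [276.8654 201.0343] [281.7823 190.9318] cam [1.0534 0.4262 1.1605]
224 127
wrist [322.5972 251.211 ] [324.352  191.7303] [324.4161 158.9267] cam [ 0.524  -0.109   0.3545]
```

View pics/w1.png

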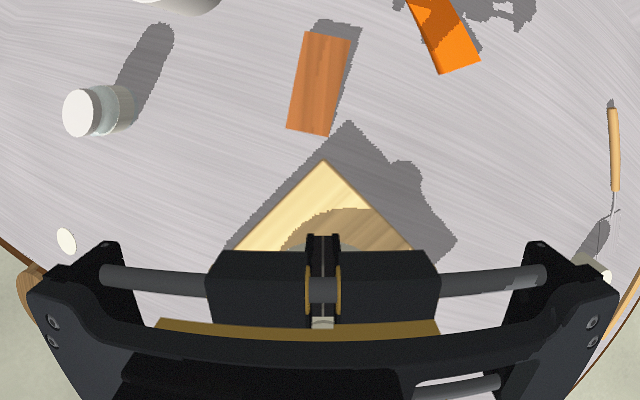

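View pics/scene1.png

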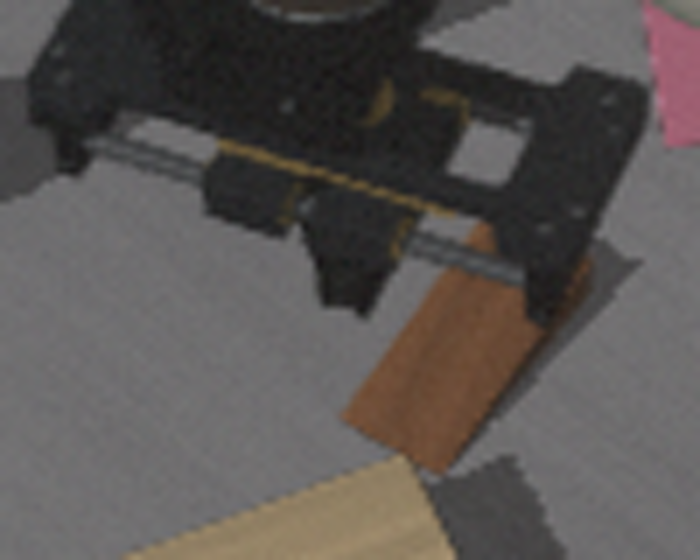

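View pics/top1.png

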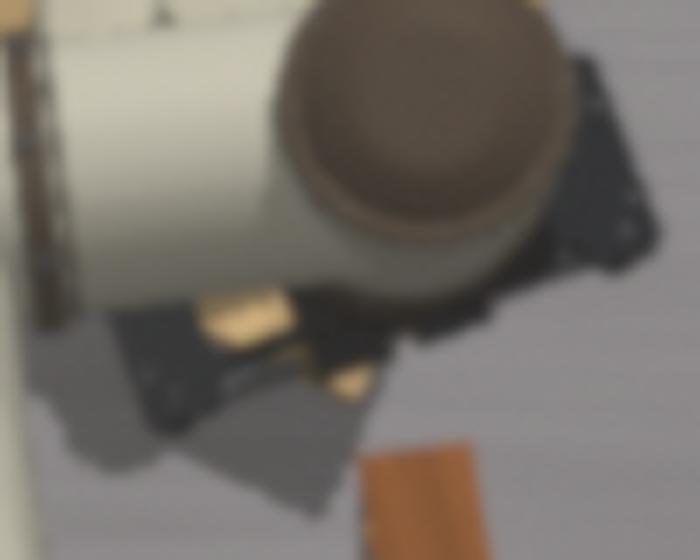

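Run:
```python
from h import *
np.set_printoptions(precision=4,suppress=True)
c=cap("wrist"); crop(c,270,10,370,180,3.5,"w2.png")
print(toz(c,323,160,.046,True))
for u,v,z in [(286,129,.003),(328.5,136.5,.003),(305,31,.024),(351,39,.024)]: print(toz(c,u,v,z,True))
```

```text
[ 0.5762 -0.0892  0.046 ]
[ 0.5644 -0.1384  0.003 ]
[ 0.5558 -0.0901  0.003 ]
[ 0.4554 -0.1545  0.024 ]
[ 0.4467 -0.1064  0.024 ]
```

View pics/w2.png

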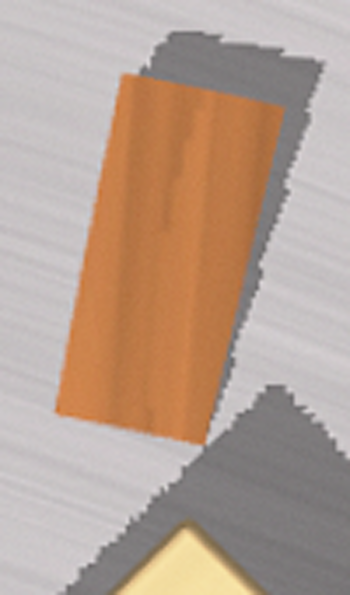

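Request:
{"method": "carry_out", "body": {
  "steps": [
    [[0.5,0.2,-1,0,0,0],[0.5,0.2,-4,0,0,0],[0.5,0.2,-7.5,0,0,0],[0.5,0.2,-11,0,0,0],[0.5,0.2,-13,0,0,0],[0.5,0.2,-13.8,0,0,0],[0.5,0.2,-14,0,0,0],[0.5,0.2,-14,0,0,0]]
  ]
}}

```text
time_s: 3.42
tcp_pos: [0.6074, -0.0784, 0.0673]
ee_rot: [[-0.351, 0.001, -0.936], [0.936, 0.0, -0.351], [-0.0, -1.0, -0.001]]
wrist_force: [0.4, 0.3, 1.0]
gripper_width: 0.005
```

Request:
{"method": "carry_out", "body": {
  "steps": [
    [[0,0,-0.2,0,0,0],[0,0,-0.4,0,0,0],[0,0,-0.6,0,0,0],[0,0,-0.8,0,0,0],[0,0,-1.0,0,0,0],[0,0,-1.2,0,0,0],[0,0,-1.2,0,0,0]]
  ]
}}

```text
time_s: 4.3
tcp_pos: [0.605, -0.079, 0.0545]
ee_rot: [[-0.351, -0.004, -0.936], [0.936, -0.001, -0.351], [0.001, -1.0, 0.004]]
wrist_force: [-5.1, -1.2, 6.4]
gripper_width: 0.004
```

Run:
```python
from h import *
c=cap("wrist"); crop(c,200,100,440,300,3,"w3.png")
c=cap("scene"); crop(c,200,145,360,295,3.7,"s3.png")
```

```text
(no output)
```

View pics/w3.png

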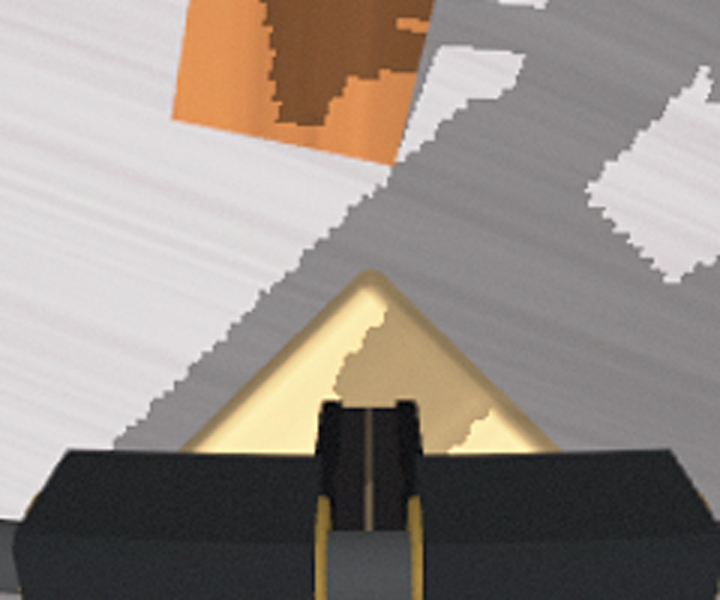

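View pics/s3.png

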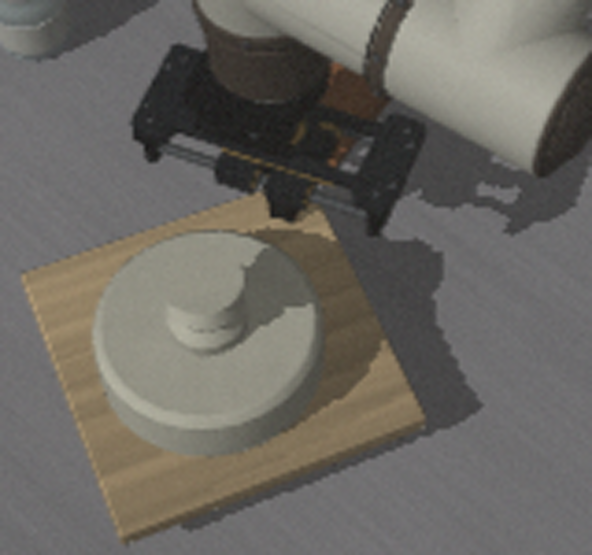

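Request:
{"method": "carry_out", "body": {
  "steps": [
    [[-0.3,-0.1,-0.1,0,0,0],[-0.4,-0.1,-0.3,0,0,0],[-0.5,-0.15,-0.5,0,0,0],[-0.55,-0.2,-0.7,0,0,0],[-0.55,-0.2,-0.7,0,0,0]]
  ]
}}

```text
time_s: 5.03
tcp_pos: [0.6025, -0.08, 0.048]
ee_rot: [[-0.352, 0.003, -0.936], [0.936, 0.0, -0.352], [-0.001, -1.0, -0.002]]
wrist_force: [1.4, 1.2, 4.1]
gripper_width: 0.002
```

Tip at 34 mm, about 12 mm down at 4 N, so it is rocking. Going on until the foot meets the bench.

Request:
{"method": "carry_out", "body": {
  "steps": [
    [[-0.05,0,-0.15,0,0,0],[-0.1,-0.03,-0.3,0,0,0],[-0.1,-0.03,-0.3,0,0,0]]
  ]
}}

```text
time_s: 5.4
tcp_pos: [0.6025, -0.08, 0.0475]
ee_rot: [[-0.353, 0.005, -0.936], [0.936, 0.0, -0.353], [-0.002, -1.0, -0.005]]
wrist_force: [-1.5, 1.5, 15.2]
gripper_width: 0.001
```

Request:
{"method": "carry_out", "body": {
  "steps": [
    [[0.05,0,0.4,0,0,0],[0.2,0.1,0.9,0,0,0],[0.4,0.2,1.4,0,0,0],[0.4,0.2,1.9,0,0,0],[0.4,0.2,2.6,0,0,0],[0,0,5,0,0,0],[-2,0,9,0,0,0],[-4,0,12,0,0,0],[-6,0,13,0,0,0],[-6,0,13,0,0,0]]
  ]
}}

```text
time_s: 6.65
tcp_pos: [0.5391, -0.0806, 0.1754]
ee_rot: [[-0.351, 0.0, -0.936], [0.936, 0.001, -0.351], [0.0, -1.0, -0.0]]
wrist_force: [-0.1, -0.7, -0.9]
gripper_width: 0.009
```

Run:
```python
from h import *
np.set_printoptions(precision=4,suppress=True)
s=sense();print(s["time_s"],s["tcp_pos"],s["wrist_force"])
c=cap("wrist"); cv2.imwrite("pics/w4.png",c["image"][:,:,::-1])
print(px(c,[.576,-.089,.046],True),px(c,[.56,-.114,.003],True))
c=cap("scene"); crop(c,200,145,360,295,3.7,"s4.png")
```

```text
6.65 [ 0.5391 -0.0806  0.1754] [-0.1324 -0.6995 -0.9474]
[300.1363 224.9995] [285.9437 189.3141]
```

View pics/w4.png

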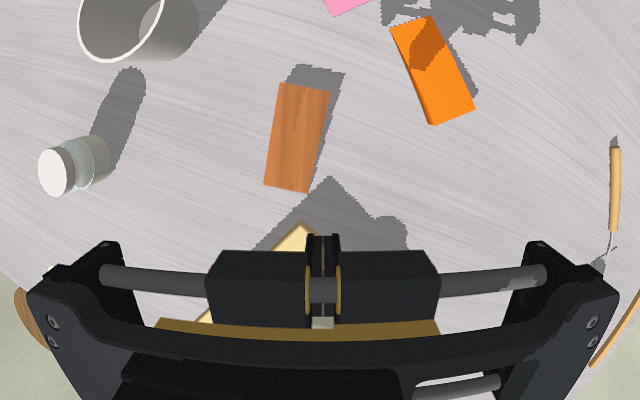

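View pics/s4.png

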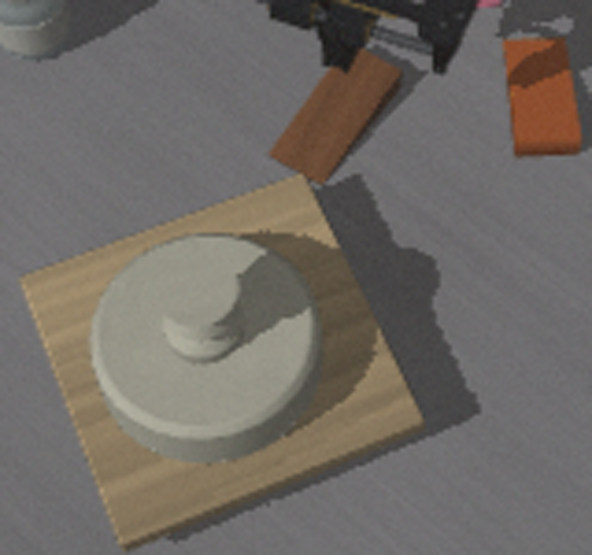

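Request:
{"method": "carry_out", "body": {
  "steps": [
    [[-0.2,-2,0,0,0,0],[-0.6,-5,-1,0,0,0],[-1,-8,-3,0,0,0],[-1.2,-9.4,-6,0,0,0],[-1.2,-9.4,-10,0,0,0],[-1.2,-9.4,-13,0,0,0],[-1.2,-9.4,-15,0,0,0],[-1.2,-9.4,-15.7,0,0,0],[-1.2,-9.4,-15.7,0,0,0]]
  ]
}}

```text
time_s: 7.88
tcp_pos: [0.5282, -0.1752, 0.0169]
ee_rot: [[-0.351, -0.001, -0.936], [0.936, -0.0, -0.351], [0.0, -1.0, 0.001]]
wrist_force: [-0.0, 0.1, 0.4]
gripper_width: 0.006
```

Run:
```python
from h import *
c=cap("wrist"); cv2.imwrite("pics/w5.png",c["image"][:,:,::-1])
```

```text
(no output)
```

View pics/w5.png

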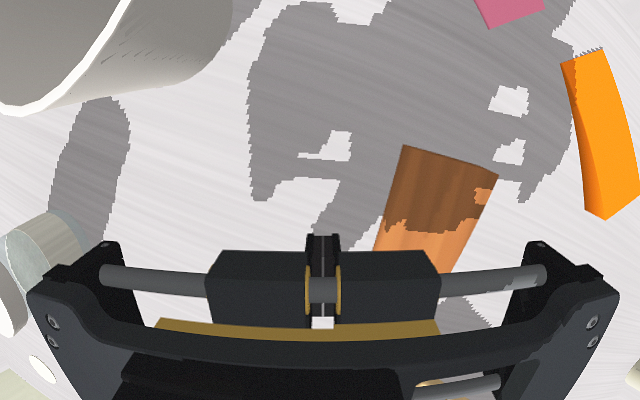

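Request:
{"method": "carry_out", "body": {
  "steps": [
    [[-0.1,0.4,0,0,0,0],[-0.2,0.8,0,0,0,0],[-0.3,1.2,0,0,0,0],[-0.38,1.5,0,0,0,0],[-0.45,1.8,0,0,0,0],[-0.52,2.1,0,0,0,0],[-0.6,2.4,0,0,0,0],[-0.6,2.4,0,0,0,0]]
  ]
}}

```text
time_s: 8.93
tcp_pos: [0.5221, -0.1504, 0.0175]
ee_rot: [[-0.351, -0.0, -0.936], [0.936, 0.0, -0.351], [0.0, -1.0, 0.0]]
wrist_force: [0.2, 0.2, 0.1]
gripper_width: 0.006
```

Run:
```python
from h import *
c=cap("wrist"); cv2.imwrite("pics/w6.png",c["image"][:,:,::-1])
c=cap("scene"); crop(c,250,135,350,210,7,"s6.png")
```

```text
(no output)
```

View pics/w6.png

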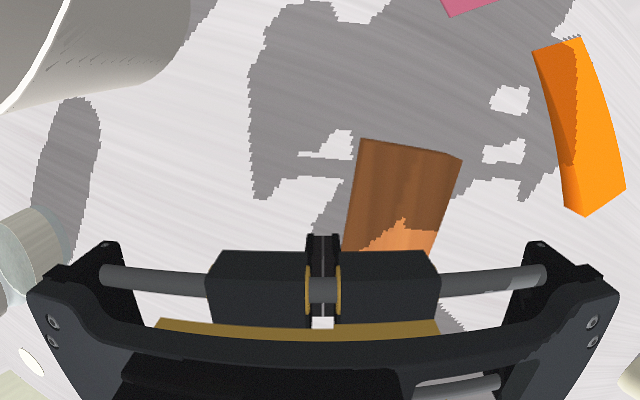

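View pics/s6.png

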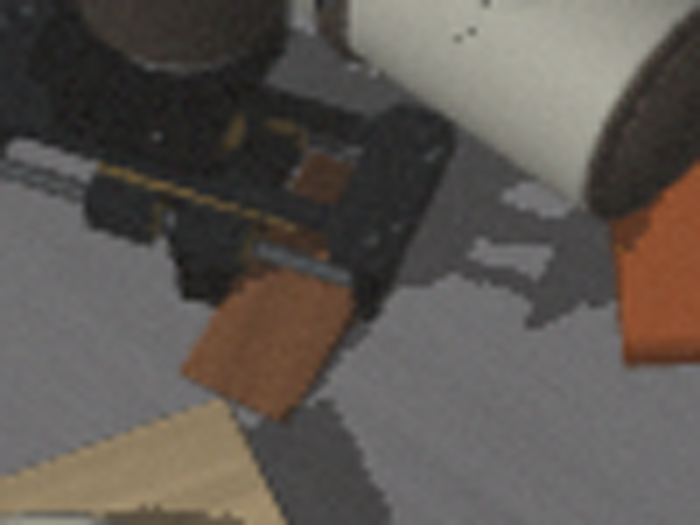

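Run:
```python
from h import *
np.set_printoptions(precision=4,suppress=True)
c=cap("wrist")
a=toz(c,360.5,138.5,.024,True);b=toz(c,462,160.5,.024,True);print(a,b,(a+b)/2)
S=cap("scene")
a=toz(S,276.1,188.3,.003);b=toz(S,290.4,195,.003);print(a,b,(a+b)/2)
```

```text
[ 0.4532 -0.157   0.024 ] [ 0.4435 -0.1054  0.024 ] [ 0.4484 -0.1312  0.024 ]
[ 0.5605 -0.126   0.003 ] [ 0.55   -0.0804  0.003 ] [ 0.5552 -0.1032  0.003 ]
```

Request:
{"method": "carry_out", "body": {
  "steps": [
    [[-0.06,0.2,0,0,0,0],[-0.13,0.4,0,0,0,0],[-0.2,0.65,0,0,0,0],[-0.2,0.65,0,0,0,0],[-0.1,-0.2,0,0,0,0],[0.4,-2,0,0,0,0],[0.3,-2.5,2,0,0,0],[-0.7,-2.5,6,0,0,0],[-2,-2,10,0,0,0],[-4,-1,14,0,0,0],[-6,0,16,0,0,0],[-8,1,17,0,0,0],[-9,1.5,17,0,0,0],[-9,1.5,17,0,0,0]]
  ]
}}

```text
time_s: 10.88
tcp_pos: [0.4319, -0.136, 0.1873]
ee_rot: [[-0.351, -0.0, -0.936], [0.936, 0.0, -0.351], [0.0, -1.0, 0.0]]
wrist_force: [1.0, 0.9, 0.0]
gripper_width: 0.011
```

Run:
```python
from h import *
np.set_printoptions(precision=4,suppress=True)
c=cap("wrist"); cv2.imwrite("pics/w7.png",c["image"][:,:,::-1])
c=cap("scene"); crop(c,250,135,350,210,7,"s7.png")
```

```text
(no output)
```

View pics/w7.png

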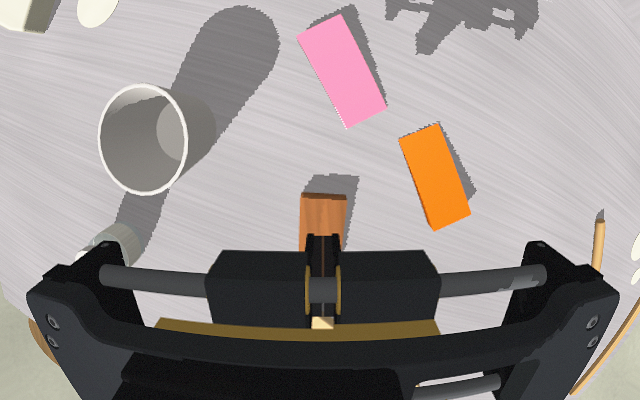

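View pics/s7.png

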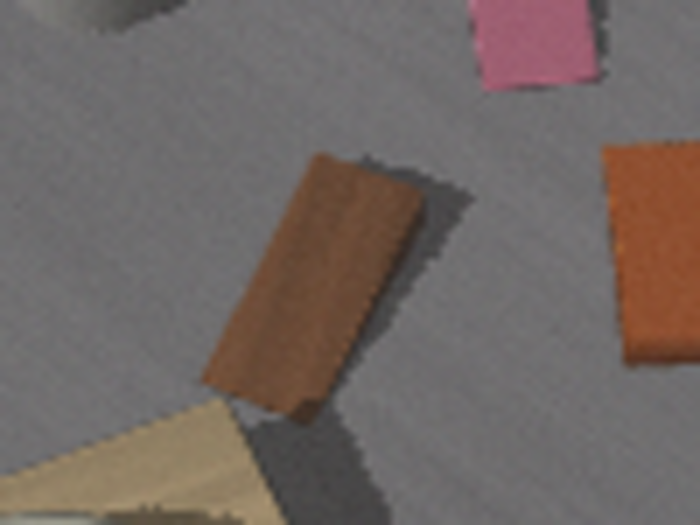

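Run:
```python
from h import *
np.set_printoptions(precision=4,suppress=True)
c=cap("wrist")
a=toz(c,301,192.5,.024,True);b=toz(c,346.5,196.5,.024,True);print(a,b,(a+b)/2)
S=cap("scene")
f=lambda x,y,z: toz(S,x/7+250,y/7+135,z)
a=f(203,382,.003);b=f(303,424,.003);print(a,b,(a+b)/2); t=(a+b)/2
a=f(317,152,.024);b=f(424,197,.024);print(a,b,(a+b)/2); k=(a+b)/2
print(np.degrees(np.arctan2(*(t-k)[[1,0]])))
print(f(222,400,.046))
```

```text
[ 0.4484 -0.1534  0.024 ] [ 0.4357 -0.1072  0.024 ] [ 0.442  -0.1303  0.024 ]
[ 0.5581 -0.1169  0.003 ] [ 0.546 -0.073  0.003] [ 0.5521 -0.0949  0.003 ]
[ 0.4531 -0.1493  0.024 ] [ 0.4407 -0.1009  0.024 ] [ 0.4469 -0.1251  0.024 ]
15.994309570364921
[ 0.5777 -0.0855  0.046 ]
```

Run:
```python
from h import *
np.set_printoptions(precision=4,suppress=True)
c=cap("wrist"); print(toz(c,143,140,.1,True), sense()["tcp_pos"])
T=cap("top"); print(toz(T,436,242,.1),toz(T,454,182,.09))
```

```text
[ 0.4292 -0.2999  0.1   ] [ 0.4327 -0.1359  0.187 ]
[ 0.4324 -0.303   0.1   ] [ 0.6021 -0.3578  0.09  ]
```

Request:
{"method": "carry_out", "body": {
  "steps": [
    [[-0.5,0.2,-1,0,0,-0.02],[-0.8,0.3,-4,0,0,-0.04],[-0.8,0.3,-8,0,0,-0.04],[-0.8,0.3,-12,0,0,-0.04],[-0.8,0.3,-15,0,0,-0.04],[-0.8,0.3,-16.4,0,0,-0.04],[-0.8,0.3,-16.8,0,0,-0.04],[-0.8,0.3,-16.8,0,0,-0.04]]
  ],
  "fingers": 226
}}

```text
time_s: 12.18
tcp_pos: [0.4242, -0.1326, 0.0195]
ee_rot: [[-0.313, -0.0, -0.95], [0.95, -0.0, -0.313], [0.0, -1.0, 0.0]]
wrist_force: [-0.2, 0.6, 0.5]
gripper_width: 0.116
```

Run:
```python
from h import *
c=cap("wrist"); cv2.imwrite("pics/w8.png",c["image"][:,:,::-1])
c=cap("scene"); crop(c,250,125,350,200,7,"s8.png")
```

```text
(no output)
```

View pics/w8.png

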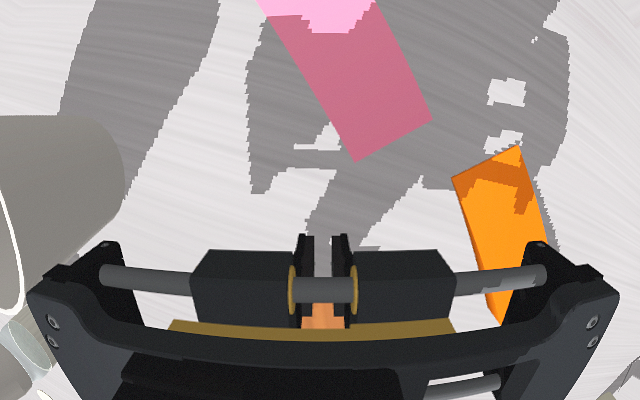

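View pics/s8.png

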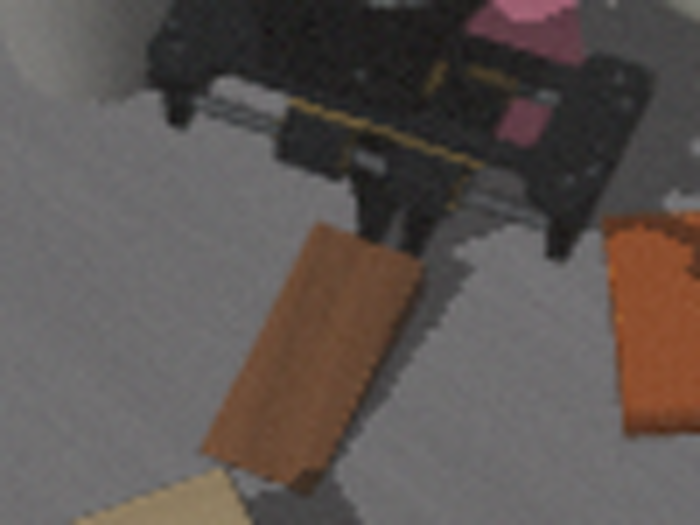

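Request:
{"method": "carry_out", "body": {
  "steps": [
    [[0.4,0,0,0,0,0],[0.8,0.1,0,0,0,0],[1.15,0.25,0,0,0,0],[1.5,0.35,0,0,0,0],[1.9,0.45,0,0,0,0],[2.3,0.6,0,0,0,0],[2.8,0.75,0,0,0,0],[3.3,0.9,0,0,0,0],[3.8,1.05,0,0,0,0],[4.3,1.2,0,0,0,0],[4.75,1.35,0,0,0,0],[4.75,1.35,0,0,0,0]]
  ]
}}

```text
time_s: 13.78
tcp_pos: [0.4725, -0.119, 0.0196]
ee_rot: [[-0.314, 0.001, -0.95], [0.95, -0.0, -0.314], [-0.0, -1.0, -0.001]]
wrist_force: [-0.8, 0.6, 0.4]
gripper_width: 0.112
```

Run:
```python
from h import *
c=cap("scene"); crop(c,230,140,330,215,7,"s9.png")
```

View pics/s9.png

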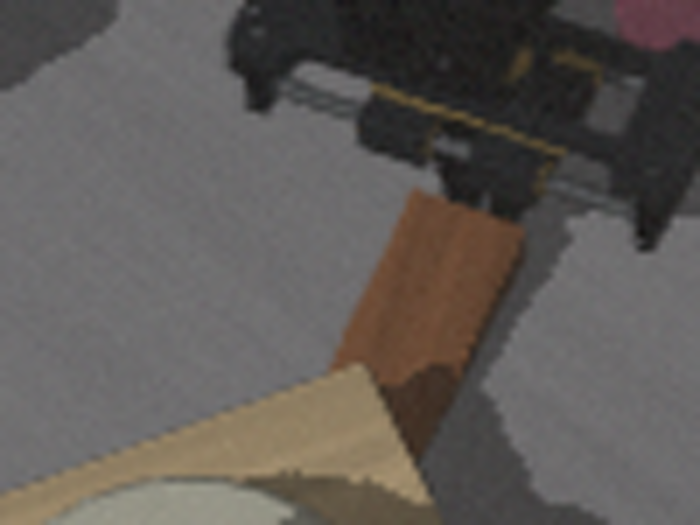

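Run:
```python
from h import *
np.set_printoptions(precision=4,suppress=True)
S=cap("scene")
f=lambda x,y,z: toz(S,x/7+230,y/7+140,z)
a=f(417,190,.024);b=f(525,230,.024);k=(a+b)/2;print(a,b,k)
e=b-a; print("yaw face",np.degrees(np.arctan2(e[1],e[0]))-90)
F=np.array([.6180,-.0704]); d=F-k[:2]; print(np.degrees(np.arctan2(d[1],d[0])),np.linalg.norm(d))
# side edge right (left image) visible point at height ~; left edge
for h in (.012,.015): print(f(333,370,h), f(456,385,h))
```

```text
[ 0.4914 -0.1366  0.024 ] [ 0.4768 -0.0903  0.024 ] [ 0.4841 -0.1135  0.024 ]
yaw face 17.57090401971668
17.834389363801066 0.14066635839340635
[ 0.5726 -0.1082  0.012 ] [ 0.5451 -0.0665  0.012 ]
[ 0.5739 -0.1068  0.015 ] [ 0.5464 -0.0652  0.015 ]
```

Request:
{"method": "carry_out", "body": {
  "steps": [
    [[0.4,0.13,0,0,0,0],[0.9,0.29,0,0,0,0],[1.4,0.45,0,0,0,0],[1.9,0.62,0,0,0,0],[2.4,0.78,0,0,0,0],[2.9,0.94,0,0,0,0],[3.4,1.1,0,0,0,0],[3.8,1.23,0,0,0,0],[4.1,1.33,0,0,0,0],[4.3,1.4,0,0,0,0],[4.3,1.4,0,0,0,0]]
  ]
}}

```text
time_s: 15.25
tcp_pos: [0.5152, -0.105, 0.0196]
ee_rot: [[-0.314, 0.001, -0.95], [0.95, 0.0, -0.314], [-0.0, -1.0, -0.001]]
wrist_force: [0.2, 0.4, 0.2]
gripper_width: 0.111
```

Request:
{"method": "carry_out", "body": {
  "steps": [
    [[0.2,0.06,0,0,0,0],[0.4,0.13,0,0,0,0],[0.6,0.2,0,0,0,0],[0.6,0.2,0,0,0,0]]
  ]
}}

```text
time_s: 15.75
tcp_pos: [0.5213, -0.103, 0.0196]
ee_rot: [[-0.314, 0.001, -0.95], [0.95, 0.0, -0.314], [-0.0, -1.0, -0.001]]
wrist_force: [-0.1, 0.5, -0.0]
gripper_width: 0.114
```

Request:
{"method": "carry_out", "body": {
  "steps": [
    [[0.15,0.05,0,0,0,0],[0.3,0.1,0,0,0,0],[0.45,0.15,0,0,0,0],[0.57,0.19,0,0,0,0],[0.57,0.19,0,0,0,0]]
  ]
}}

```text
time_s: 16.38
tcp_pos: [0.5268, -0.1012, 0.0196]
ee_rot: [[-0.314, 0.001, -0.95], [0.95, 0.0, -0.314], [-0.0, -1.0, -0.001]]
wrist_force: [-0.5, -0.2, 0.0]
gripper_width: 0.118
```

Request:
{"method": "carry_out", "body": {
  "steps": [
    [[0.1,0.03,0,0,0,0],[0.2,0.06,0,0,0,0],[0.3,0.1,0,0,0,0],[0.3,0.1,0,0,0,0]]
  ]
}}

```text
time_s: 16.88
tcp_pos: [0.5298, -0.1002, 0.0196]
ee_rot: [[-0.314, 0.001, -0.95], [0.95, 0.0, -0.314], [-0.0, -1.0, -0.001]]
wrist_force: [-0.7, 0.5, 0.3]
gripper_width: 0.119
```

Request:
{"method": "carry_out", "body": {
  "steps": [
    [[0.1,0.03,0,0,0,0],[0.2,0.06,0,0,0,0],[0.3,0.1,0,0,0,0],[0.3,0.1,0,0,0,0]]
  ]
}}

```text
time_s: 17.38
tcp_pos: [0.5328, -0.0992, 0.0196]
ee_rot: [[-0.313, 0.001, -0.95], [0.95, 0.0, -0.313], [-0.0, -1.0, -0.001]]
wrist_force: [-1.2, -0.3, 0.3]
gripper_width: 0.114
```

Run:
```python
from h import *
c=cap("scene"); crop(c,200,145,330,295,4,"s10.png")
```

```text
(no output)
```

View pics/s10.png

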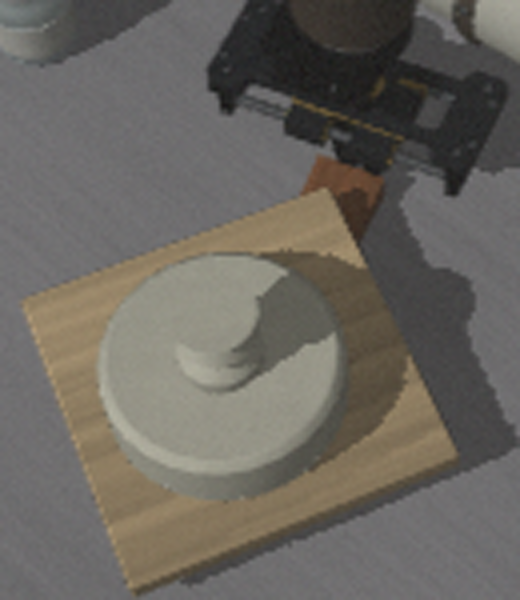

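Request:
{"method": "carry_out", "body": {
  "steps": [
    [[0.1,0.03,0,0,0,0],[0.2,0.06,0,0,0,0],[0.2,0.06,0,0,0,0]]
  ]
}}

```text
time_s: 17.8
tcp_pos: [0.5347, -0.0986, 0.0196]
ee_rot: [[-0.313, 0.0, -0.95], [0.95, 0.0, -0.313], [-0.0, -1.0, -0.0]]
wrist_force: [0.3, -0.1, -1.1]
gripper_width: 0.111
```

Request:
{"method": "carry_out", "body": {
  "steps": [
    [[0.1,0.03,0,0,0,0],[0.2,0.06,0,0,0,0],[0.2,0.06,0,0,0,0]]
  ]
}}

```text
time_s: 18.18
tcp_pos: [0.5368, -0.098, 0.0195]
ee_rot: [[-0.314, 0.0, -0.95], [0.95, 0.0, -0.314], [-0.0, -1.0, -0.0]]
wrist_force: [1.1, -0.7, -0.3]
gripper_width: 0.113
```

Request:
{"method": "carry_out", "body": {
  "steps": [
    [[0.1,0.03,0,0,0,0],[0.2,0.06,0,0,0,0],[0.2,0.06,0,0,0,0]]
  ]
}}

```text
time_s: 18.55
tcp_pos: [0.5385, -0.0974, 0.0195]
ee_rot: [[-0.313, -0.0, -0.95], [0.95, -0.0, -0.313], [0.0, -1.0, 0.0]]
wrist_force: [-0.6, -0.1, 0.3]
gripper_width: 0.113
```

Request:
{"method": "carry_out", "body": {
  "steps": [
    [[0.1,0.03,0,0,0,0],[0.2,0.06,0,0,0,0],[0.2,0.06,0,0,0,0]]
  ]
}}

```text
time_s: 18.92
tcp_pos: [0.5393, -0.0971, 0.0194]
ee_rot: [[-0.313, -0.003, -0.95], [0.95, -0.0, -0.313], [0.001, -1.0, 0.003]]
wrist_force: [-4.6, -1.4, 4.2]
gripper_width: 0.113
```

Request:
{"method": "carry_out", "body": {
  "steps": [
    [[0.1,0.03,0,0,0,0],[0.2,0.06,0,0,0,0],[0.2,0.06,0,0,0,0]]
  ]
}}

```text
time_s: 19.3
tcp_pos: [0.5397, -0.0969, 0.0193]
ee_rot: [[-0.313, -0.006, -0.95], [0.95, -0.001, -0.313], [0.001, -1.0, 0.006]]
wrist_force: [-6.3, -2.0, 5.6]
gripper_width: 0.113
```

Request:
{"method": "carry_out", "body": {
  "steps": [
    [[0.1,0.03,0,0,0,0],[0.15,0.05,0,0,0,0],[0.15,0.05,0,0,0,0]]
  ]
}}

```text
time_s: 19.68
tcp_pos: [0.5399, -0.0968, 0.0193]
ee_rot: [[-0.312, -0.009, -0.95], [0.95, -0.001, -0.312], [0.002, -1.0, 0.009]]
wrist_force: [-9.2, -3.3, 8.8]
gripper_width: 0.114
```

Run:
```python
from h import *
print(sense()["wrist_force"])
c=cap("scene"); crop(c,200,145,330,295,4,"s11.png")
```

```text
[-9.23115768 -3.31324326  8.75853094]
```

View pics/s11.png

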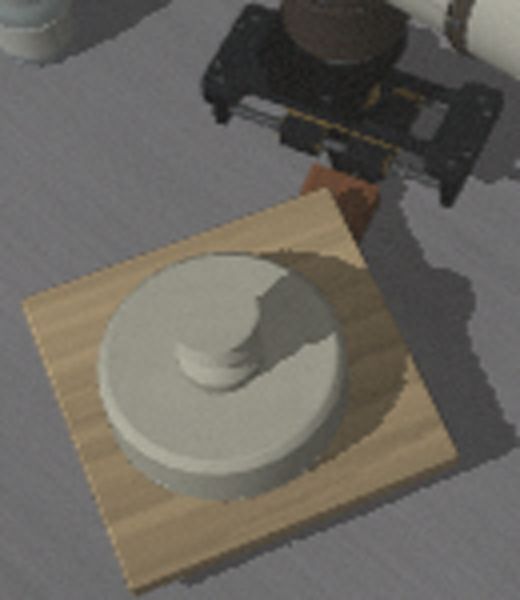

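Request:
{"method": "carry_out", "body": {
  "steps": [
    [[-0.5,-0.15,0,0,0,0],[-1.2,-0.4,0,0,0,0],[-2.4,-0.8,0,0,0,0],[-3,-1,1.5,0,0,0],[-3,-1,5,0,0,0],[-3,-1,9,0,0,0],[-1,-0.3,10,0,0,0],[2,0.7,10,0,0,0],[5,1.5,9,0,0,0.02],[6.3,1.8,7,0,0,0.04],[6.3,1.8,5.5,0,0,0.04],[6.3,1.8,5.5,0,0,0.04]]
  ],
  "fingers": 255
}}

```text
time_s: 21.22
tcp_pos: [0.6054, -0.078, 0.0736]
ee_rot: [[-0.351, -0.003, -0.937], [0.937, -0.0, -0.351], [0.001, -1.0, 0.003]]
wrist_force: [-0.5, 0.4, 0.5]
gripper_width: 0.004
```

Run:
```python
from h import *
c=cap("wrist"); crop(c,170,60,470,280,2.6,"w12.png")
```

```text
(no output)
```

View pics/w12.png

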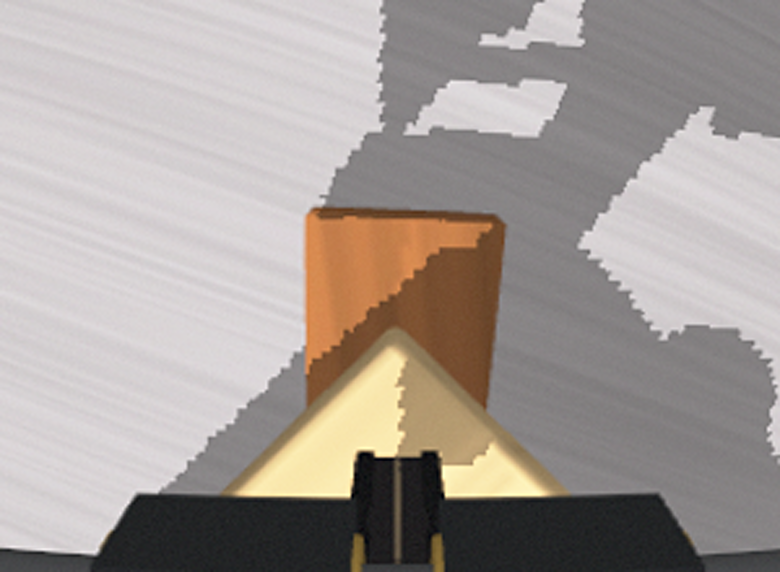

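Request:
{"method": "carry_out", "body": {
  "steps": [
    [[0.2,0.1,-0.4,0,0,0],[0.2,0.1,-0.8,0,0,0],[0.2,0.1,-1.1,0,0,0],[0.2,0.1,-1.3,0,0,0],[0.2,0.1,-1.5,0,0,0],[0.2,0.1,-1.6,0,0,0],[0.2,0.1,-1.6,0,0,0]]
  ]
}}

```text
time_s: 22.15
tcp_pos: [0.609, -0.0768, 0.0604]
ee_rot: [[-0.352, 0.0, -0.936], [0.936, -0.001, -0.352], [-0.001, -1.0, 0.0]]
wrist_force: [-3.9, 1.6, 8.8]
gripper_width: 0.002
```

Request:
{"method": "carry_out", "body": {
  "steps": [
    [[0,0,-0.1,0,0,0],[0,0,-0.2,0,0,0],[0,0,-0.2,0,0,0]]
  ]
}}

```text
time_s: 22.52
tcp_pos: [0.609, -0.0768, 0.0602]
ee_rot: [[-0.352, 0.0, -0.936], [0.936, -0.001, -0.352], [-0.001, -1.0, -0.0]]
wrist_force: [-6.6, 1.8, 17.0]
gripper_width: 0.009
```

Request:
{"method": "carry_out", "body": {
  "steps": [
    [[-0.1,0,-0.1,0,0,0],[-0.15,0,-0.2,0,0,0],[-0.15,0,-0.25,0,0,0],[-0.15,0,-0.25,0,0,0],[-0.15,0,-0.25,0,0,0],[-0.15,0,-0.25,0,0,0],[-0.15,0,-0.25,0,0,0],[-0.15,0,-0.25,0,0,0],[-0.15,0,-0.25,0,0,0],[-0.15,0,-0.25,0,0,0],[-0.15,0,-0.25,0,0,0],[-0.15,0,-0.25,0,0,0],[-0.15,0,-0.25,0,0,0]]
  ]
}}

```text
time_s: 24.15
tcp_pos: [0.6089, -0.0768, 0.06]
ee_rot: [[-0.353, 0.004, -0.936], [0.936, -0.001, -0.353], [-0.003, -1.0, -0.003]]
wrist_force: [-8.7, 3.9, 25.8]
gripper_width: 0.004
```

Request:
{"method": "carry_out", "body": {
  "steps": [
    [[-0.15,0,0.2,0,0,0],[-0.2,0,0.6,0,0,0],[-0.2,0,1.5,0,0,0],[-0.2,0,4,0,0,0],[-0.2,0,8,0,0,0],[-0.2,0,12,0,0,0],[-2,-1,16,0,0,0],[-6,-4,19,0,0,0],[-10,-8,20,0,0,0],[-14,-12,20,0,0,0],[-17,-16,20,0,0,0],[-19,-19,20,0,0,0],[-20,-20,20,0,0,0],[-20,-20,20,0,0,0],[-20,-20,20,0,0,0]]
  ]
}}

```text
time_s: 26.02
tcp_pos: [0.4081, -0.2761, 0.2539]
ee_rot: [[-0.352, -0.0, -0.936], [0.936, 0.0, -0.352], [0.0, -1.0, -0.0]]
wrist_force: [0.1, -0.2, -0.6]
gripper_width: 0.006
```

Run:
```python
from h import *
c=cap("scene"); crop(c,200,145,330,295,4,"s13.png"); cv2.imwrite("pics/s14.png",c["image"][:,:,::-1])
c=cap("top"); crop(c,285,90,400,240,4,"t13.png")
```

```text
(no output)
```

View pics/s13.png

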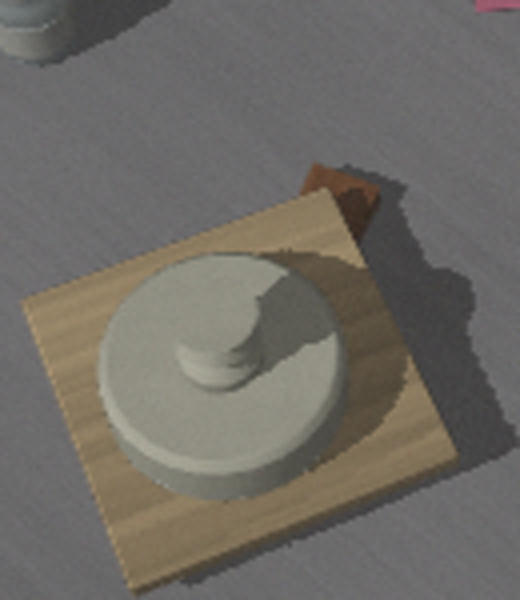

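View pics/s14.png

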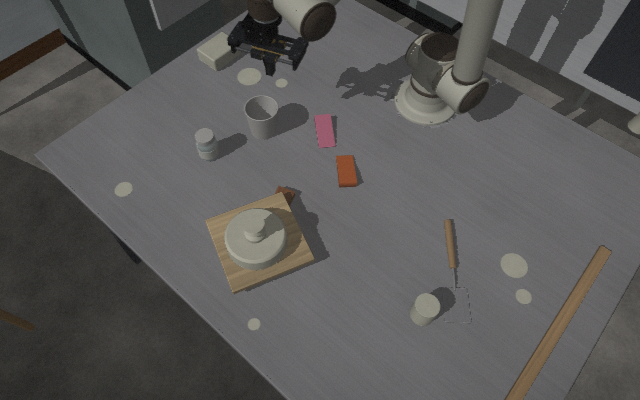

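View pics/t13.png

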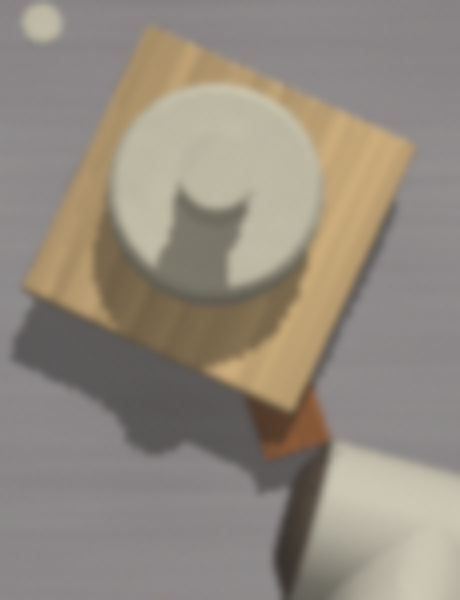

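Run:
```python
from h import *
print(sense()["joint_velocities"].round(2)); print(ticket.finish_job())
```

```text
[-0.03  0.04 -0.1   0.04  0.04  0.1 ]
the job is handed in; nothing more can be done
None
```

The wooden wedge is now snug under the short foot and the board no longer rocks. I handed the job in at about 26 s with the gripper clear of everything.

- **First press:** the corner went down about 12 mm at a few newtons. The force then rose to 15 N as the foot met the bench, and the board tipped back level when I let go.
- **Wedge:** I nudged it from the side to line it up with the foot, then pushed it from the thick end, thin end first. The push took about 1 N or less until it met the foot, then rose to about 10 N within about 1 mm.
- **Second press:** I pressed the same corner, increasing to 26 N, for over a second. It moved about 0.4 mm in all.
- **Final pictures:** the board's corners and the wedge are at the same pixels as before the second press. The other things look untouched.
- **Disagreement:** the scene camera differed from the top and wrist cameras by up to about 7 mm. I used the wrist view and the contact forces to settle positions.

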